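Measure the gap of a flask press with a taper gauge

ROBOT

A 6-joint arm with a two-finger parallel gripper is mounted at the origin on a cart in front of the work surface, level with it; the furniture and walls round the work are solid. World frame = base frame: x ahead of the robot, y to its left, z up, the work surface at z = 0. Lengths are in mm, angles in rad, forces in N, time in s.
With the tool pointing down it reaches from about 325 to 925 mm from the base axis. Payload 3.1 kg.
Tool frame: the origin (TCP) lies at the very end of the fingers, on their centre line; the grasp point (between the pads) lies 19 mm behind it (hold_point_z is the distance from the TCP to the grasp point, in mm); z points along the fingers, y is the direction in which the jaws open and shut (so a half turn about z gives the same grasp; the last joint's range is limited). The gripper opens to 85 mm and grips with 20 to 120 N. Pads are 22 mm wide; open, the fingers measure 114 mm over their backs; the gripper's body (76 mm by 85 mm) begins 54 mm behind the grasp point. The pads swing forward as they close: fully open they stand 13 mm farther back than shut.
Start: joints at [1.097, 0.217, 1.613, -0, 1.311, -0.112], TCP at [221.206, 584.557, 196.1] pointing down, gripper open.
Joint ranges: [-2.75, 2.75], [-0.78, 2.1], [0.31, 2.55], [-1.13, 4.27], [0.13, 2.63], [-2.58, 2.58]. Speed limits (rad/s): [2.79, 2.79, 3.14, 3.14, 3.14, 3.14].

INTERFACE

Orientations are given as a unit quaternion [x, y, z, w].
In Python, from station import observe, get_image, camera_model, sign_off, hold_point_z gives the robot as it stands.
- The arm moves only by the tool move_arm, never from a script. Its argument "motion" is a list of rows, each an object of numbers: "dx", "dy", "dz": the shift along the tool's x, y, z in mm; "rx", "ry", "rz": the turn, a rotation vector about the tool's x, y, z in rad. A call has 1 to 10 rows; each row shifts and turns the commanded pose from where the row before left it, along the tool's axes as they then stand; what a row does not reach is not made up. A row lasts 1/8 s, in which the tool goes at most 62.5 mm and 10.7 degrees, less where a joint would pass 70% of its speed; a pose out of reach is approached as far as the arm can. A call is refused whole if a number of a shift passes 62.5 or a number of a turn 0.188, either way. A call with a gripper value outside its range is refused whole. "claw" is the closure, from 0 (fully open) to 1 (shut), set as the call begins (left out, the last holds). The fingers move at their own pace and stop on an object; "grip_force" is the grip in N (left out, the last holds). Time passes only in rows, so rows that do not move let the fingers close. It gives the time, the measured TCP pose, the force and the opening at its end, in the units of the state.
- observe(): the state, without advancing time (a new reading comes with each control period).
- get_image(name): name is "scene" or "top" or "wrist"; returns the picture (400x640x3 uint8, blue, green, red); there is no depth.
- camera_model(name): a dict with "vfov" (degrees; the focal length in pixels is half the picture's height over the tangent of half this angle, whatever the lens; pixels are square), "cx", "cy" (the principal point, pixels), "extrinsics" (4x4, takes a point from camera to world coordinates). Camera axes: x right, y down, z forward; pixel columns grow to the right and rows downward; lengths in mm; the calibration is good to about 2 mm. A picture is of the moment at which its call begins: read the wrist's pose just before it. camera_model takes no time and is no camera call; for the wrist camera it gives the pose at the moment of the call.
- sign_off(): hands the job in, once; it reports no verdict.
The state is a dict: "time_s": time; "joint_positions": joint angles; "joint_velocities": joint speeds; "joint_efforts": joint torques, N m; "tcp_pos": TCP position; "tcp_rot": TCP orientation; "contact_force": force on the tool from outside, world axes, zero at the start; "ft_torque": the same for the moment, N m; "finger_gap": opening from 0.0 (shut) to 1.0 (fully open).
Only numpy, scipy, OpenCV 4.12 (cv2) and the standard library are available. Lean on these libraries where they do the work, as an engineer would, in place of code of your own. Each camera call takes 0.05 s, during which the arm holds its last target.

TASK

Pick up the taper gauge by its handle and slide it, thin end first, lying flat on the bed of the small flask press, squarely into the gap under the middle of the platen until it just drags on the platen. Do not force it (the platen must not be wedged up), and leave the gauge there in the gap, let go, for the reading. Leave the other things alone.

Things in the scene. Friction and masses are not known exactly. Their poses are not given: they have to be found in the camera images.
- press: small bench flask press, fixed. Origin: centre of the bed's underside; x axis: the way the gauge goes in, z up. Bed: steel plate 160 (x) by 140 (y) by 14 mm, its top 14 mm above the bench; x = -80 to +20 mm is open to the air, the platen covers x = +20 to +75. Guide posts, 14 mm thick, at x = +47, y = -57 and +57. Crosshead and spindle above, x = +29 or more, up to 100 mm over the bench.
- platen: steel plate 55 (x) by 140 (y) by 14 mm on the posts, level, axes as the press; origin: centre of its underside, x = +47 mm in the press frame. It slides up and down and stays put by friction (lifts at about 6 N upward). The gap under it differs from run to run, 9 to 14 mm.
- platen_lip (a point): middle of the platen's lower front edge, x = +20, y = 0 mm in the press frame. The gauge meets it with its tip 18 to 48 mm beyond it, according to the gap. There the push needed rises steeply (sliding on the bed: 0 to 2 N); at about 7 to 10 N the platen lifts, 1 mm for every 6 mm.
- gauge: taper gauge 160 mm long, 24 wide, 150 g, flat underside. Origin: centre of the underside; x axis along it to the thin tip, z up. Handle: black plastic block, x = -80 to -4 mm, 24 wide, 34 high. Blade: steel wedge, x = -4 to +80, top sloping from 20 mm to 6 mm thick at the tip (1 in 6). Lies on the bench to the left of the press, tip roughly away from the robot.
- gauge_tip (a point): middle of the lower edge of the gauge's tip: x = +80, y = 0, z = 0 mm in the gauge frame (the lower edge itself is bevelled by 2 to 3 mm)
- gauge_face (a point): point in the middle of the blade's sloping top face, x = +38, z = +13 mm in the gauge frame; its z axis stands square on that face
- model_pair: bystander: pair of white plaster models, 52 x 60 x 43 mm, origin under its centre; right of the press
- jar: bystander: white jar with screw lid, 58 mm diameter, 42 mm high, origin under its centre; right of the press, farther back
- cast: bystander: white plaster dental cast, 51 x 58 x 31 mm, origin under its centre; at the left, behind the gauge
Things that resemble listed ones, but are neither listed nor needed, are in the scene too. Leave any blue look-alike of the gauge alone.

How it is judged (in metres and radians):
At the end, for the whole second after the job is handed in: Gauge still, flat on the bed (0.06 rad, 3 mm), tip 10 to 55 mm beyond the platen's lip, within 25 mm of the middle and 0.2 rad of square; sloping face under 1 mm from the lip (6 mm of travel); platen under 2.5 mm from its first height (15 mm of travel past touch) (x of gauge_tip in the frame of press between 0.03 and 0.075 m and y of gauge_tip in the frame of press between -0.025 and 0.025 m and z of gauge_tip in the frame of press between 0.011 and 0.017 m and angle between the x axis of gauge and the x axis of press, either way round below 0.2 rad and angle between gauge's own z axis and vertical below 0.06 rad and z of platen_lip in the frame of gauge_face below 0.001 m and distance of platen_lip from where it was at the start of the episode below 0.0025 m and linear speed of gauge below 0.01 m/s).
It fails at once if the platen is wedged up by more than 4 mm (distance of platen_lip from where it was at the start of the episode above 0.004 m).
It fails at once if the plaster model pair is pushed away or knocked over (distance of model_pair from where it was at the start of the episode above 0.03 m or angle between model_pair's own z axis and vertical above 0.5 rad).
It fails at once if the jar is pushed away or knocked over (distance of jar from where it was at the start of the episode above 0.03 m or angle between jar's own z axis and vertical above 0.5 rad).
It fails at once if the plaster cast is pushed away or knocked over (distance of cast from where it was at the start of the episode above 0.03 m or angle between cast's own z axis and vertical above 0.5 rad).
It also fails if it takes over 58 s, if anything falls off the work surface, if the arm or the gripper's body presses on something with over 40 N, if the wrist force passes 120 N, or if a joint passes its speed limit or range.

## Working session

There is one attempt and no reset: what is moved stays moved. The work goes in short steps, Python scripts to look and compute and a tool call to move; the robot and the scene stay as the last step left them, time stands still between calls to the robot, and variables do not carry over. Pictures are saved under pics/ and viewed, and the job is handed in when it is done.

Besides the shell and the picture viewer there is one more tool, called after ">>>" by a JSON object that holds its "method" and its "body". move_arm: Moves the arm, as the interface text tells. Its arguments: {"type":"object","properties":{"motion":{"type":"array"},"claw":{"type":"number"},"grip_force":{"type":"number"}},"required":["motion"]}

```bash
ls; mkdir -p pics; python3 - <<'E'
from station import *
import cv2
print(observe()); print(hold_point_z)
for n in ("scene","top","wrist"):
    m=camera_model(n); print(n,m)
    cv2.imwrite(f"pics/{n}0.png",get_image(n))
E
```

```text
pics
{'time_s': 0.0, 'joint_positions': array([ 1.09677519e+00,  2.17771814e-01,  1.61493609e+00, -4.42586808e-06,
        1.31126431e+00, -1.12215787e-01]), 'joint_velocities': array([ 0.00067367, -0.00021456, -0.00038326, -0.00074302,  0.00043728,
        0.00021767]), 'joint_efforts': array([-7.63228709e-04, -3.96843803e+01, -3.03855729e+01, -2.44750017e-04,
        9.57367796e-03, -5.60529287e-06]), 'tcp_pos': array([220.80753076, 583.7429815 , 194.75637667]), 'tcp_rot': array([ 1.79916901e-01,  9.83681093e-01, -1.13965060e-03, -3.41726956e-04]), 'contact_force': array([ 0.0244845 , -0.50096642, -0.36281121]), 'ft_torque': array([0.06201647, 0.01601881, 0.00798728]), 'finger_gap': 0.9996250367503744}
18.700000000000003
scene {'vfov': 42.31122919853195, 'cx': 326.2585789122524, 'cy': 201.36593795373926, 'extrinsics': array([[ 5.55562722e-01, -4.43864659e-01,  7.03089060e-01,
        -3.73652976e+02],
       [-8.31319292e-01, -2.80175183e-01,  4.80010522e-01,
        -7.49396481e+02],
       [-1.60716008e-02, -8.51167452e-01, -5.24648141e-01,
         7.55167852e+02],
       [ 0.00
[... 252 characters left out ...]
2],
       [-9.99538327e-01, -2.99854929e-02, -4.89922416e-03,
        -1.20343736e+02],
       [ 1.07795874e-02, -1.99225975e-01, -9.79894286e-01,
         1.26072083e+03],
       [ 0.00000000e+00,  0.00000000e+00,  0.00000000e+00,
         1.00000000e+00]])}
wrist {'vfov': 58.92631225396843, 'cx': 318.5238001310547, 'cy': 204.2104753643114, 'extrinsics': array([[ 3.55216618e-01,  8.87981688e-01,  2.92078201e-01,
         1.45672805e+02],
       [ 9.34782046e-01, -3.36789884e-01, -1.12938477e-01,
         6.11964719e+02],
       [-1.91831559e-03,  3.13147083e-01, -9.49702703e-01,
         3.72835679e+02],
       [ 0.00000000e+00,  0.00000000e+00,  0.00000000e+00,
         1.00000000e+00]])}
```

View pics/scene0.png

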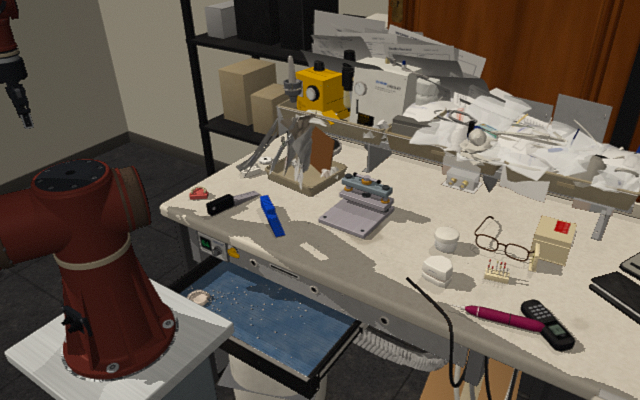

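View pics/top0.png

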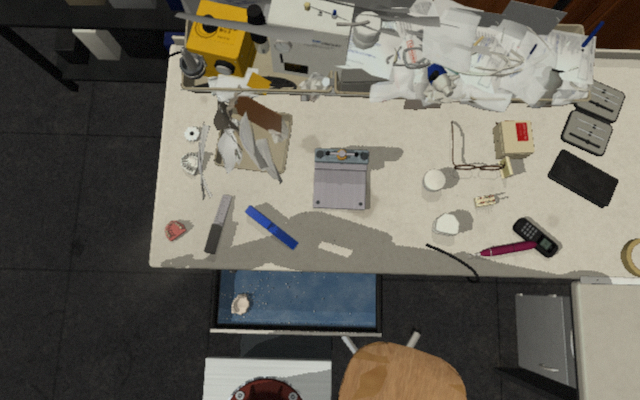

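View pics/wrist0.png

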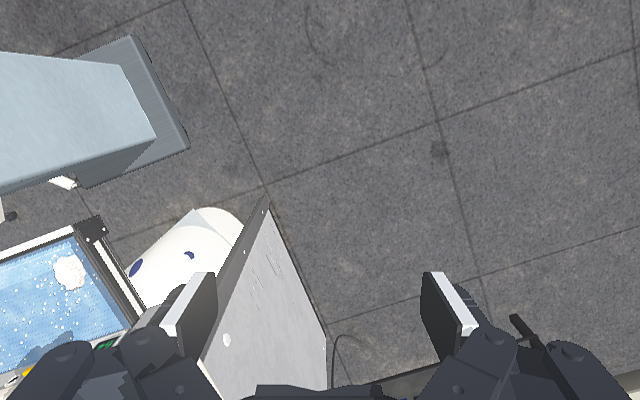

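The scene shows the press at top (342,179). There are two gauge candidates: a black handle with a steel blade at top (219,223), and a blue look-alike at top (271,227). I choose the black and steel one by its description, and I'll check it in a close crop.

```bash
cat > h.py <<'E'
import numpy as np, cv2
from station import *
def ray(m,px):
    f=200/np.tan(np.radians(m['vfov'])/2); E=np.array(m['extrinsics'])
    d=E[:3,:3]@np.array([(px[0]-m['cx'])/f,(px[1]-m['cy'])/f,1.]); return E[:3,3],d
def onz(m,px,z):
    o,d=ray(m,px); return o+d*(z-o[2])/d[2]
def proj(m,P):
    f=200/np.tan(np.radians(m['vfov'])/2); E=np.array(m['extrinsics'])
    p=E[:3,:3].T@(np.array(P,float)-E[:3,3]); return p[:2]/p[2]*f+[m['cx'],m['cy']]
E
python3 - <<'E'
from h import *
t=cv2.imread('pics/top0.png'); s=cv2.imread('pics/scene0.png')
a=cv2.resize(t[140:270,160:380],None,fx=3.6,fy=3.6,interpolation=cv2.INTER_CUBIC)
b=cv2.resize(s[160:260,180:420],None,fx=3.3,fy=3.3,interpolation=cv2.INTER_CUBIC)
cv2.imwrite('pics/tc.png',a); cv2.imwrite('pics/sc.png',b)
m=camera_model('top')
for p in [(211,251),(227,196),(342,208),(342,150)]: print(p,onz(m,p,10).round())
E
```

```text
(211, 251) [415. 163.  10.]
(227, 196) [562. 132.  10.]
(342, 208) [ 539. -176.   10.]
(342, 150) [ 699. -172.   10.]
```

View pics/tc.png

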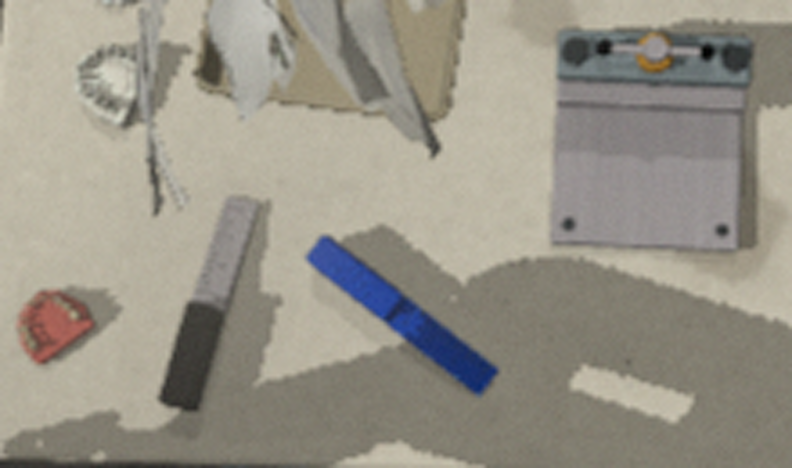

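View pics/sc.png

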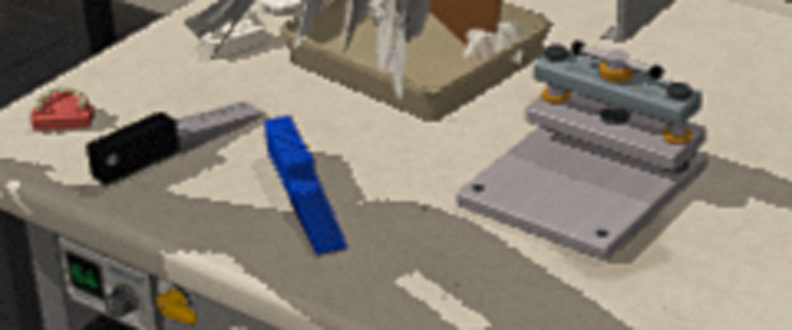

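The crop confirms it: black block handle and steel wedge blade, pointing away from the robot. Next I'll measure roughly and move in for a wrist view.

```bash
cat >> h.py <<'E'
from scipy.spatial.transform import Rotation as R
def tool(dw):
    return R.from_quat(observe()['tcp_rot']).inv().apply(dw)
def yaw(): 
    x=R.from_quat(observe()['tcp_rot']).as_matrix()[:,0]; return np.arctan2(x[1],x[0])
E
python3 - <<'E'
from h import *
m=camera_model('top'); c=lambda x,y:(160+x/3.6,140+y/3.6)
tip=onz(m,c(243,199),6); rear=onz(m,c(180,405),34)
print('tip',tip,'rear',rear, np.linalg.norm((tip-rear)[:2]), 'yaw',np.arctan2(*(tip-rear)[[1,0]]))
a=onz(m,c(552,243),14);b=onz(m,c(737,249),14); print(a,b,np.linalg.norm(a-b),'pressyaw',np.arctan2(*(a-b)[[1,0]])-np.pi/2,(a+b)/2)
print(yaw(), tool(np.array([430,165,270])-observe()['tcp_pos']))
E
```

```text
tip [564.80303624 131.43726567   6.        ] rear [409.49893956 160.1885279   34.        ] 157.943019869582 yaw -0.18305630839921255
[537.26132361 -99.52228903  14.        ] [ 536.90121087 -235.96190748   14.        ] 136.44009368593947 pressyaw -0.0026393499776309337 [ 537.08126724 -167.74209826   14.        ]
2.7797684935271327 [-343.83334024 -317.90755135  -74.42069631]
```

>>> {"method": "move_arm", "body": {"motion": [{"dz":-35},{"dx":-43,"dy":-40,"dz":-5},{"dx":-43,"dy":-40,"dz":-5},{"dx":-43,"dy":-40,"dz":-5},{"dx":-43,"dy":-40,"dz":-5},{"dx":-43,"dy":-40,"dz":-5},{"dx":-43,"dy":-40,"dz":-5},{"dx":-43,"dy":-40,"dz":-5},{"dx":-43,"dy":-38,"dz":-5},{"rz":-0.18}]}}

```text
$.motion[0]: bad value
```

>>> {"method": "move_arm", "body": {"motion": [{"dx":0},{"dx":0},{"dx":0}]}}

```text
$.motion[0]: bad value
```

```bash
python3 - <<'E'
from h import *
import pickle
o=observe(); m=camera_model('wrist'); im=get_image('wrist')
print(o['tcp_pos'],yaw(),o['contact_force'],R.from_quat(o['tcp_rot']).as_matrix()[:,2])
pickle.dump(m,open('w1.pkl','wb')); cv2.imwrite('pics/w1.png',im)
for P in [(565,131,6),(409,160,34)]: print(proj(m,P))
E
```

```text
[220.89937207 583.90974254 195.05620703] 2.779812461820255 [-0.48722948  0.85737998  0.65996271] [-8.39521991e-04 -1.66744904e-03 -9.99998257e-01]
[116.24490178 486.90118208]
[ 60.00517531 424.50576129]
```

View pics/w1.png

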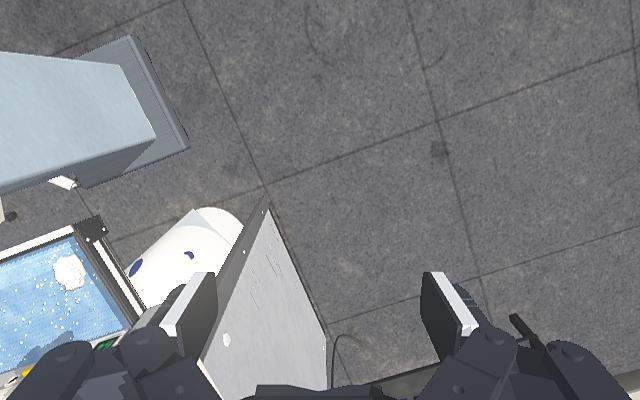

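The arm did not move, because the call was refused. Each row apparently needs all six numbers, so I'll send full rows.

>>> {"method": "move_arm", "body": {"motion": [{"dx":0,"dy":0,"dz":-35,"rx":0,"ry":0,"rz":0},{"dx":-43,"dy":-40,"dz":-5,"rx":0,"ry":0,"rz":0},{"dx":-43,"dy":-40,"dz":-5,"rx":0,"ry":0,"rz":0},{"dx":-43,"dy":-40,"dz":-5,"rx":0,"ry":0,"rz":0},{"dx":-43,"dy":-40,"dz":-5,"rx":0,"ry":0,"rz":0},{"dx":-43,"dy":-40,"dz":-5,"rx":0,"ry":0,"rz":0},{"dx":-43,"dy":-40,"dz":-5,"rx":0,"ry":0,"rz":0},{"dx":-43,"dy":-40,"dz":-5,"rx":0,"ry":0,"rz":0},{"dx":-43,"dy":-38,"dz":-5,"rx":0,"ry":0,"rz":0},{"dx":0,"dy":0,"dz":0,"rx":0,"ry":0,"rz":-0.18}]}}

```text
time_s: 1.45
tcp_pos: [432.2, 161.9, 271.6]
tcp_rot: [0.092, 0.996, -0.0, 0.001]
contact_force: [0.3, 0.7, -0.2]
finger_gap: 0.999
```

>>> {"method": "move_arm", "body": {"motion": [{"dx":0,"dy":0,"dz":0,"rx":0,"ry":0,"rz":0},{"dx":0,"dy":0,"dz":0,"rx":0,"ry":0,"rz":0},{"dx":0,"dy":0,"dz":0,"rx":0,"ry":0,"rz":0}]}}

```text
time_s: 1.82
tcp_pos: [429.9, 166.1, 270.9]
tcp_rot: [0.091, 0.996, -0.0, -0.0]
contact_force: [-0.7, -1.0, -0.4]
finger_gap: 1.001
```

```bash
cat > snap.py <<'E'
from h import *
import pickle,sys
n=sys.argv[1]
o=observe(); m=camera_model('wrist'); im=get_image('wrist')
print(o['time_s'],o['tcp_pos'],yaw(),o['contact_force'],R.from_quat(o['tcp_rot']).as_matrix()[:,2],o['finger_gap'])
pickle.dump(m,open(n+'.pkl','wb')); cv2.imwrite(f'pics/{n}.png',im)
E
python3 snap.py w1
```

```text
1.825 [429.92302544 166.07403986 270.91428498] 2.9604054202991907 [-0.69876839 -0.97951522 -0.41362687] [-3.34942790e-04 -3.72189884e-05 -9.99999943e-01] 1.0006577187989116
```

View pics/w1.png

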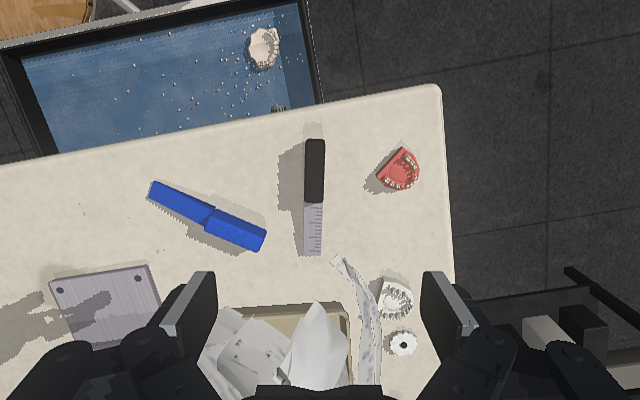

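The wrist view shows the gauge handle from (314,140) to (314,201) and the blade tip at about (312,256). The blue look-alike is at left and the press bed at lower left.

```bash
python3 - <<'E'
from h import *
import pickle
im=cv2.imread('pics/w1.png'); m=pickle.load(open('w1.pkl','rb'))
c=cv2.resize(im[125:270,250:370],None,fx=4,fy=4,interpolation=cv2.INTER_CUBIC); cv2.imwrite('pics/w1c.png',c)
g=im.max(2); mask=np.zeros_like(g); mask[130:210,295:335]=(g[130:210,295:335]<60)*255
n,l,st,ct=cv2.connectedComponentsWithStats(mask); i=1+st[1:,4].argmax()
pts=np.argwhere(l==i)[:,::-1]; r=cv2.minAreaRect(pts.astype(np.float32)); print(r,cv2.boxPoints(r))
W=np.array([onz(m,p,34) for p in pts])[:,:2]
r=cv2.minAreaRect(W.astype(np.float32)); print(r); print(cv2.boxPoints(r))
E
```

```text
((313.9613342285156, 170.43138122558594), (19.39832305908203, 63.22016143798828), 1.5481575727462769) [[303.4117  201.76788]
 [305.11972 138.5708 ]
 [324.51096 139.09488]
 [322.80295 202.29196]]
((443.51910400390625, 157.1424102783203), (23.140518188476562, 77.32107543945312), 77.69988250732422)
[[403.28116 154.07368]
 [478.82736 137.60179]
 [483.75705 160.21114]
 [408.21085 176.68303]]
```

View pics/w1c.png

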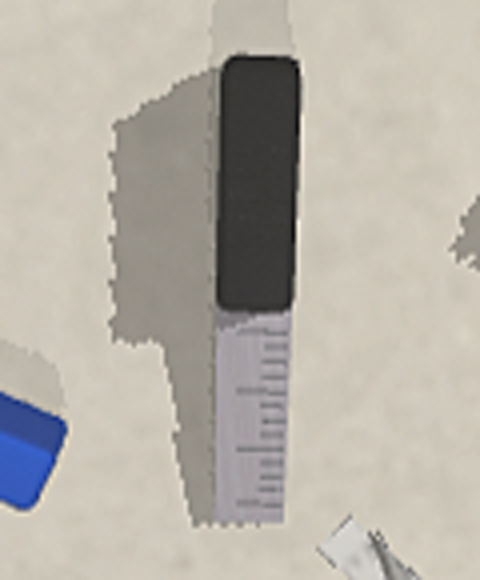

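```bash
python3 - <<'E'
from h import *
import pickle
m=pickle.load(open('w1.pkl','rb'))
t=onz(m,(312.5,255.3),6); h=np.array([443.5,157.1]); print(t, np.linalg.norm(t[:2]-h), np.arctan2(*(t[:2]-h)[::-1]))
print(yaw(), tool(np.array([443.5,157.1,100])-observe()['tcp_pos']))
E
```

```text
[566.04375777 131.72169519   6.        ] 125.1440407026199 -0.20420909816423516
2.9604054202991907 [-14.95273078  -6.37897252 170.96860913]
```

>>> {"method": "move_arm", "body": {"claw": 0.35, "motion": [{"dx":-8,"dy":-3,"dz":40,"rx":0,"ry":0,"rz":0.012},{"dx":-7,"dy":-3.4,"dz":45,"rx":0,"ry":0,"rz":0.011},{"dx":0,"dy":0,"dz":45,"rx":0,"ry":0,"rz":0},{"dx":0,"dy":0,"dz":41,"rx":0,"ry":0,"rz":0},{"dx":0,"dy":0,"dz":0,"rx":0,"ry":0,"rz":0},{"dx":0,"dy":0,"dz":0,"rx":0,"ry":0,"rz":0}]}}

```text
time_s: 2.62
tcp_pos: [445.1, 156.9, 101.6]
tcp_rot: [0.102, 0.995, 0.0, 0.001]
contact_force: [0.9, 0.1, 0.9]
finger_gap: 0.651
```

```bash
python3 snap.py w2; python3 - <<'E'
from h import *
import pickle
m=pickle.load(open('w2.pkl','rb'))
im=cv2.imread('pics/w2.png')
g=im.max(2); 
o=observe()
print(proj(m,o['tcp_pos']), proj(m,(443.5,157.1,34)))
E
```

```text
2.625 [445.0595132  156.87892606 101.60770247] 2.937199898280586 [0.94961318 0.05153267 0.86250375] [ 2.17325263e-03  3.90464923e-04 -9.99997562e-01] 0.6507327836158684
[320.31600142 243.58328304] [319.30029533 201.1574486 ]
```

View pics/w2.png

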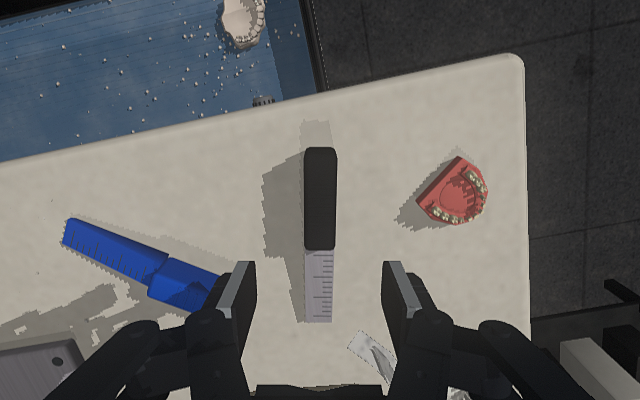

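Handle is centred at (320,198), lined up with the jaws. I'll go down.

>>> {"method": "move_arm", "body": {"motion": [{"dx":1,"dy":0,"dz":30,"rx":0,"ry":0,"rz":0},{"dx":0,"dy":0,"dz":30,"rx":0,"ry":0,"rz":0},{"dx":0,"dy":0,"dz":20,"rx":0,"ry":0,"rz":0},{"dx":0,"dy":0,"dz":10,"rx":0,"ry":0,"rz":0},{"dx":0,"dy":0,"dz":5,"rx":0,"ry":0,"rz":0},{"dx":0,"dy":0,"dz":0,"rx":0,"ry":0,"rz":0},{"dx":0,"dy":0,"dz":0,"rx":0,"ry":0,"rz":0}]}}

```text
time_s: 3.55
tcp_pos: [443.9, 156.7, 6.1]
tcp_rot: [0.102, 0.995, 0.0, 0.001]
contact_force: [-0.1, 0.3, 0.1]
finger_gap: 0.649
```

>>> {"method": "move_arm", "body": {"motion": [{"dx":0,"dy":0,"dz":2.5,"rx":0,"ry":0,"rz":0},{"dx":0,"dy":0,"dz":0,"rx":0,"ry":0,"rz":0}]}}

```text
time_s: 3.8
tcp_pos: [442.9, 156.5, 2.6]
tcp_rot: [0.102, 0.995, -0.0, -0.0]
contact_force: [0.1, -0.2, 0.7]
finger_gap: 0.651
```

>>> {"method": "move_arm", "body": {"claw": 1, "grip_force": 40, "motion": [{"dx":0,"dy":0,"dz":0,"rx":0,"ry":0,"rz":0},{"dx":0,"dy":0,"dz":0,"rx":0,"ry":0,"rz":0},{"dx":0,"dy":0,"dz":0,"rx":0,"ry":0,"rz":0},{"dx":0,"dy":0,"dz":0,"rx":0,"ry":0,"rz":0},{"dx":0,"dy":0,"dz":0,"rx":0,"ry":0,"rz":0},{"dx":0,"dy":0,"dz":0,"rx":0,"ry":0,"rz":0}]}}

```text
time_s: 4.55
tcp_pos: [442.9, 156.5, 2.6]
tcp_rot: [0.102, 0.995, -0.0, 0.0]
contact_force: [0.1, -0.1, -0.5]
finger_gap: 0.003
```

```bash
python3 snap.py w3
```

```text
4.55 [442.9408225  156.5117873    2.59927075] 2.9368299280760444 [ 0.05773775 -0.07225564 -0.52926342] [ 5.77045230e-06 -1.01264944e-05 -1.00000000e+00] 0.0025683145132538534
```

View pics/w3.png

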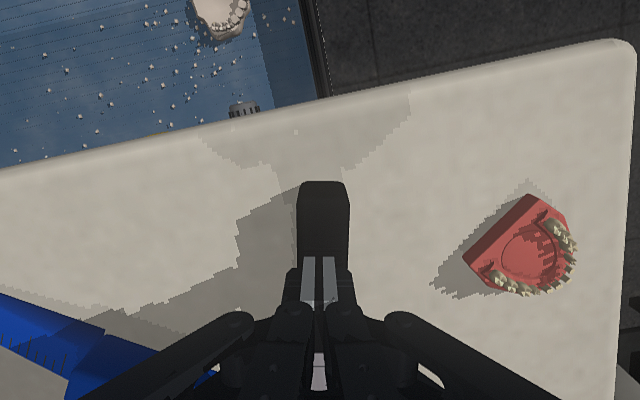

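```bash
python3 - <<'E'
from h import *
s=get_image('scene'); t=get_image('top')
cv2.imwrite('pics/s3.png',cv2.resize(s[150:260,150:310],None,fx=5,fy=5,interpolation=cv2.INTER_CUBIC))
cv2.imwrite('pics/t3.png',cv2.resize(t[150:270,160:300],None,fx=5,fy=5,interpolation=cv2.INTER_CUBIC))
w=cv2.imread('pics/w3.png'); cv2.imwrite('pics/w3c.png',cv2.resize(w[170:330,240:400],None,fx=3.7,fy=3.7,interpolation=cv2.INTER_CUBIC))
E
```

```text
(no output)
```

View pics/s3.png

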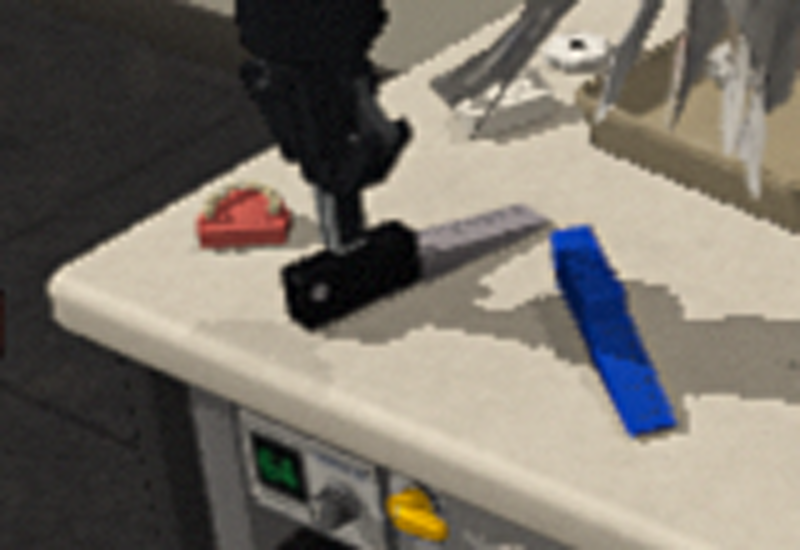

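View pics/t3.png

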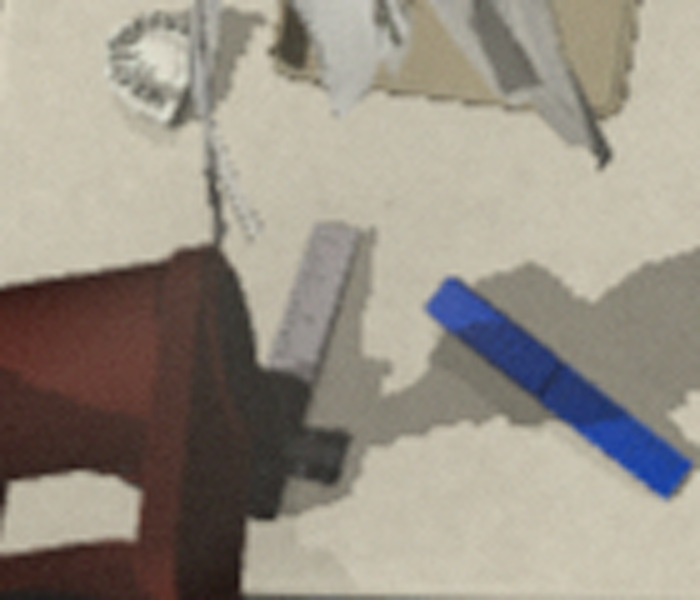

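View pics/w3c.png

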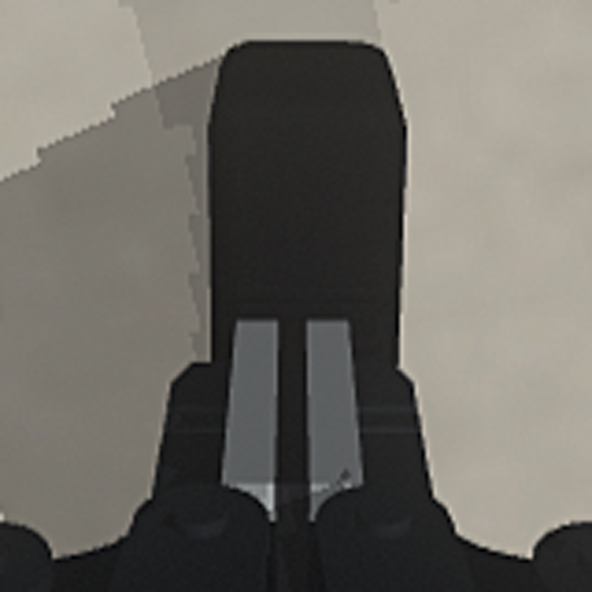

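```bash
python3 - <<'E'
from h import *
import pickle
m=pickle.load(open('w3.pkl','rb'))
for z in (2.6,10,20,34,45,60): print(z,proj(m,(443,156.5,z)),proj(m,(432,158.8,z)),proj(m,(454,154.3,z)))
for u in (-12,12): print(proj(m,(443+u*np.sin(.205),156.5+u*np.cos(.205),34)))
o=observe(); print(o)
E
```

```text
2.6 [319.87746486 241.82505037] [319.90196757 222.70518891] [320.02915289 260.23070089]
10 [319.9310866  247.62426358] [319.95755532 227.88400236] [320.08737609 266.60128947]
20 [320.01028735 256.18985858] [320.03980122 235.54641353] [320.17323135 275.99528593]
34 [320.13654216 269.84436922] [320.17125991 247.79371676] [320.3097452  290.93217594]
45 [320.25104191 282.22756526] [320.29085207 258.93547878] [320.43317941 304.43793618]
60 [320.43477567 302.0984492 ] [320.48350306 276.8837421 ] [320.63051957 326.03023946]
[294.29139782 269.87329033]
[345.98232479 269.81544738]
{'time_s': 4.7, 'joint_positions': array([ 1.90036492e-01,  1.59016977e-01,  2.09797959e+00, -8.83932635e-06,
        8.84598202e-01, -1.17593487e+00]), 'joint_velocities': array([ 8.61495201e-04,  5.00581312e-04, -1.54988034e-03, -3.78210177e-05,
        1.73548984e-03,  1.33704265e-03]), 'joint_efforts': array([-1.28149777e-04, -2.96391231e+01, -2.28235656e+01, -3.01150212e-04,
        5.38496515e-04, -2.50303298e-07]), 'tcp_pos': array([442.9497743 , 156.48571345,   2.6032349 ]), 'tcp_rot': array([ 1.02230770e-01,  9.94760710e-01, -3.57857065e-06, -2.53604199e-08]), 'contact_force': array([-0.14364137, -0.33839404, -0.47731171]), 'ft_torque': array([ 0.06039195,  0.00606338, -0.00451224]), 'finger_gap': 0.00012351985677266927}
```

```bash
python3 - <<'E'
from h import *
m=camera_model('scene')
for P in [(443,156.5,34),(443,156.5,2.6),(443,156.5,45),(443,156.5,60),(445,168.5,34),(440.5,145,34)]: print(P,(proj(m,P)-150)*5)
E
```

```text
(443, 156.5, 34) [345.25111754 252.25055605]
(443, 156.5, 2.6) [352.47037986 301.50038348]
(443, 156.5, 45) [342.68135685 234.71964157]
(443, 156.5, 60) [339.14234178 210.57647098]
(445, 168.5, 34) [331.57945253 244.39915821]
(440.5, 145, 34) [357.72415457 260.33700197]
```

>>> {"method": "move_arm", "body": {"motion": [{"dx":0,"dy":0,"dz":-10,"rx":0,"ry":0,"rz":0},{"dx":0,"dy":0,"dz":-10,"rx":0,"ry":0,"rz":0},{"dx":0,"dy":0,"dz":0,"rx":0,"ry":0,"rz":0},{"dx":0,"dy":0,"dz":0,"rx":0,"ry":0,"rz":0}]}}

```text
time_s: 5.2
tcp_pos: [443.1, 156.6, 22.9]
tcp_rot: [0.102, 0.995, 0.0, 0.0]
contact_force: [0.2, -1.0, -0.8]
finger_gap: 0.002
```

```bash
python3 snap.py w4; python3 - <<'E'
from h import *
s=get_image('scene')
a=cv2.resize(s[150:260,150:310],None,fx=4,fy=4,interpolation=cv2.INTER_CUBIC)
w=cv2.imread('pics/w4.png')
cv2.imwrite('pics/s4.png',a);cv2.imwrite('pics/w4c.png',w)
E
```

```text
5.2 [443.09684722 156.56361894  22.88953396] 2.9367445406383133 [ 0.22765618 -0.95726202 -0.79398188] [ 5.69975572e-04  1.16730344e-04 -9.99999831e-01] 0.0015296591955698618
```

View pics/s4.png

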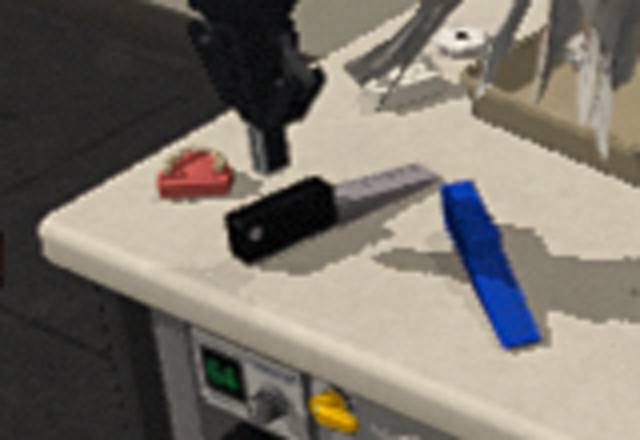

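View pics/w4c.png

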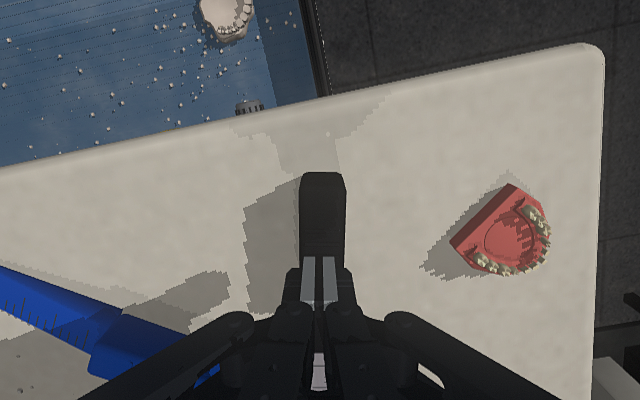

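The views disagree with the reported TCP. The shut fingertips appear at scene crop (270,168), which is z ≈ 60 when the TCP reads 23. The real fingertips are therefore about 38 mm behind the stated TCP, and the jaws closed in the air above the handle. The gauge was not touched. I'll open and go lower in small steps, watching the force.

>>> {"method": "move_arm", "body": {"claw": 0.35, "motion": [{"dx":0,"dy":0,"dz":0,"rx":0,"ry":0,"rz":0},{"dx":0,"dy":0,"dz":0,"rx":0,"ry":0,"rz":0},{"dx":0,"dy":0,"dz":0,"rx":0,"ry":0,"rz":0},{"dx":0,"dy":0,"dz":10,"rx":0,"ry":0,"rz":0},{"dx":0,"dy":0,"dz":10,"rx":0,"ry":0,"rz":0},{"dx":0,"dy":0,"dz":5,"rx":0,"ry":0,"rz":0},{"dx":0,"dy":0,"dz":5,"rx":0,"ry":0,"rz":0},{"dx":0,"dy":0,"dz":0,"rx":0,"ry":0,"rz":0}]}}

```text
time_s: 6.3
tcp_pos: [442.5, 156.4, -8.0]
tcp_rot: [0.102, 0.995, -0.0, -0.001]
contact_force: [-0.5, -0.2, -0.0]
finger_gap: 0.653
```

```bash
python3 snap.py w5; python3 - <<'E'
from h import *
s=get_image('scene')
cv2.imwrite('pics/s5.png',cv2.resize(s[150:260,150:310],None,fx=5,fy=5,interpolation=cv2.INTER_CUBIC))
E
```

```text
6.3 [442.46684063 156.39068846  -7.95963691] 2.9368286965313173 [-0.51158646 -0.15904003 -0.00369437] [-1.13668176e-03 -2.24938720e-04 -9.99999329e-01] 0.6526613909597189
```

View pics/s5.png

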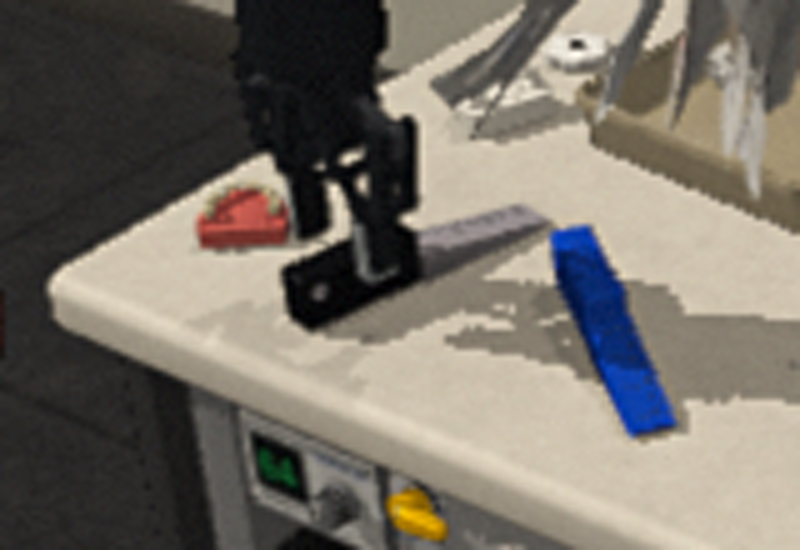

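View pics/w5.png

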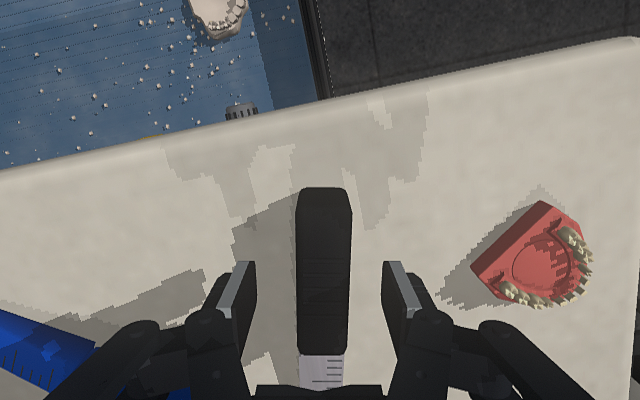

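Confirmed: TCP reads -8, yet the tips are still well above the bench and straddle the handle. I'll go down further in small steps.

>>> {"method": "move_arm", "body": {"motion": [{"dx":0,"dy":0,"dz":7,"rx":0,"ry":0,"rz":0},{"dx":0,"dy":0,"dz":6,"rx":0,"ry":0,"rz":0},{"dx":0,"dy":0,"dz":4,"rx":0,"ry":0,"rz":0},{"dx":0,"dy":0,"dz":3,"rx":0,"ry":0,"rz":0},{"dx":0,"dy":0,"dz":0,"rx":0,"ry":0,"rz":0}]}}

```text
time_s: 7.02
tcp_pos: [442.7, 156.5, -27.7]
tcp_rot: [0.102, 0.995, -0.0, -0.0]
contact_force: [0.1, 0.3, -0.7]
finger_gap: 0.651
```

```bash
python3 snap.py w6; python3 - <<'E'
from h import *
s=get_image('scene')
cv2.imwrite('pics/s6.png',cv2.resize(s[150:260,150:310],None,fx=5,fy=5,interpolation=cv2.INTER_CUBIC))
E
```

```text
7.025 [442.67966618 156.46327541 -27.69814879] 2.936765188032991 [ 0.11112794  0.29802307 -0.73250416] [-5.83731292e-04 -1.41128554e-04 -9.99999820e-01] 0.6506961331310017
```

View pics/s6.png

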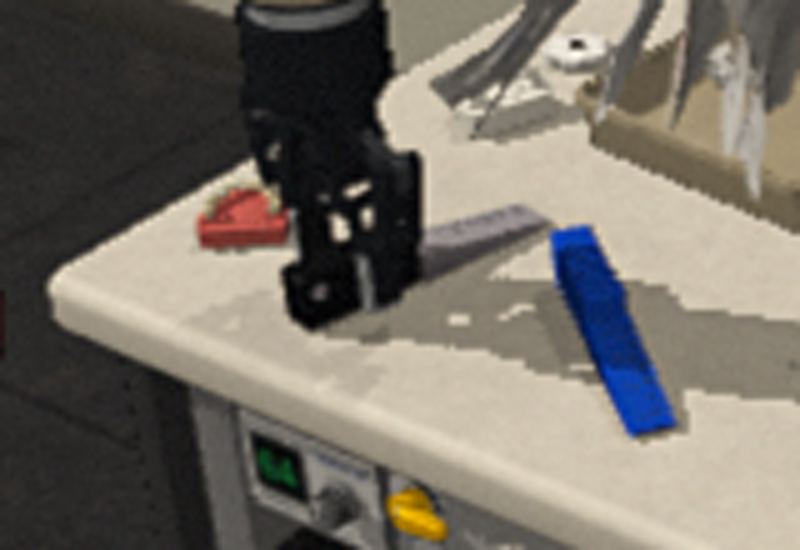

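>>> {"method": "move_arm", "body": {"claw": 1, "grip_force": 40, "motion": [{"dx":0,"dy":0,"dz":0,"rx":0,"ry":0,"rz":0},{"dx":0,"dy":0,"dz":0,"rx":0,"ry":0,"rz":0},{"dx":0,"dy":0,"dz":0,"rx":0,"ry":0,"rz":0},{"dx":0,"dy":0,"dz":0,"rx":0,"ry":0,"rz":0},{"dx":0,"dy":0,"dz":0,"rx":0,"ry":0,"rz":0}]}}

```text
time_s: 7.75
tcp_pos: [443.4, 156.6, -27.0]
tcp_rot: [0.102, 0.995, 0.0, 0.0]
contact_force: [-0.2, 0.4, 3.4]
finger_gap: 0.271
```

```bash
python3 snap.py w7
```

```text
7.75 [443.43668546 156.63874491 -27.03152057] 2.936800787244233 [-0.2401189   0.38806722  3.40645099] [ 8.54846264e-04  2.22507942e-04 -9.99999610e-01] 0.2706428012548658
```

View pics/w7.png

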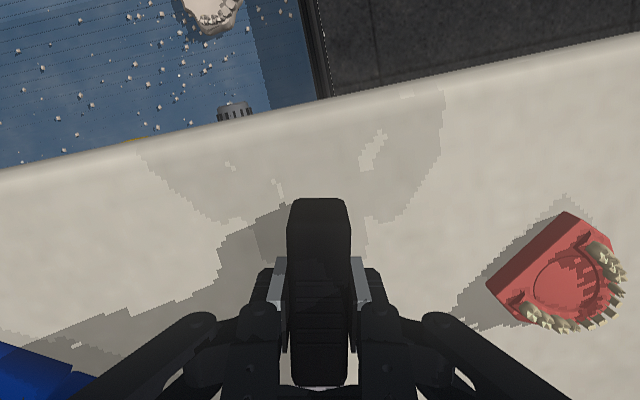

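Gripped: the gap reads 0.27, or about 23 mm. Now lift, square up, and check the hold.

>>> {"method": "move_arm", "body": {"motion": [{"dx":0,"dy":0,"dz":-15,"rx":0,"ry":0,"rz":0},{"dx":0,"dy":0,"dz":-30,"rx":0,"ry":0,"rz":0},{"dx":0,"dy":0,"dz":-40,"rx":0,"ry":0,"rz":0},{"dx":0,"dy":0,"dz":-40,"rx":0,"ry":0,"rz":0},{"dx":0,"dy":0,"dz":-25,"rx":0,"ry":0,"rz":0},{"dx":10,"dy":0,"dz":0,"rx":0,"ry":0,"rz":-0.1},{"dx":0,"dy":0,"dz":0,"rx":0,"ry":0,"rz":-0.105},{"dx":0,"dy":0,"dz":0,"rx":0,"ry":0,"rz":0},{"dx":0,"dy":0,"dz":0,"rx":0,"ry":0,"rz":0}]}}

```text
time_s: 8.93
tcp_pos: [432.8, 158.4, 122.6]
tcp_rot: [0.001, 1.0, -0.0, -0.0]
contact_force: [0.2, 0.9, -1.6]
finger_gap: 0.27
```

>>> {"method": "move_arm", "body": {"motion": [{"dx":0,"dy":-40,"dz":0,"rx":0,"ry":0,"rz":0},{"dx":0,"dy":-50,"dz":0,"rx":0,"ry":0,"rz":0},{"dx":0,"dy":-50,"dz":0,"rx":0,"ry":0,"rz":0},{"dx":0,"dy":-50,"dz":0,"rx":0,"ry":0,"rz":0},{"dx":0,"dy":-50,"dz":0,"rx":0,"ry":0,"rz":0},{"dx":-20,"dy":-45,"dz":0,"rx":0,"ry":0,"rz":0},{"dx":-20,"dy":-39,"dz":0,"rx":0,"ry":0,"rz":0},{"dx":-10,"dy":0,"dz":0,"rx":0,"ry":0,"rz":0},{"dx":0,"dy":0,"dz":0,"rx":0,"ry":0,"rz":0},{"dx":0,"dy":0,"dz":0,"rx":0,"ry":0,"rz":0}]}}

```text
time_s: 10.18
tcp_pos: [482.3, -164.1, 122.1]
tcp_rot: [-0.001, 1.0, 0.0, -0.001]
contact_force: [0.1, -0.6, -1.5]
finger_gap: 0.274
```

```bash
python3 snap.py w8;  python3 - <<'E'
from h import *
t=get_image('top'); cv2.imwrite('pics/t8f.png',t)
cv2.imwrite('pics/t8.png',cv2.resize(t[130:270,240:400],None,fx=4,fy=4,interpolation=cv2.INTER_CUBIC))
E
```

```text
10.175 [ 482.32653113 -164.11051162  122.05087865] -3.140168766604818 [ 0.12458669 -0.58746604 -1.53978322] [-1.65233514e-03  9.45873390e-04 -9.99998188e-01] 0.27430487906071294
```

View pics/w8.png

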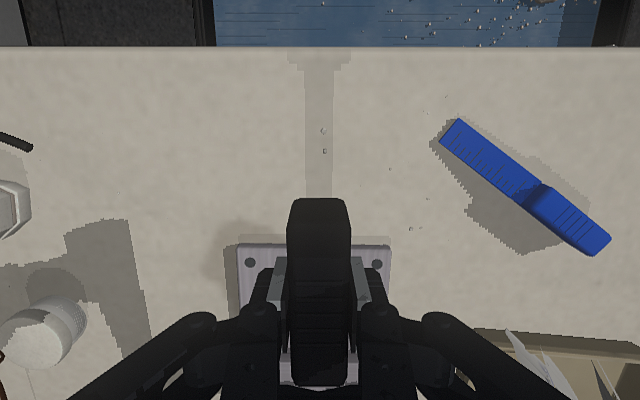

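View pics/t8.png

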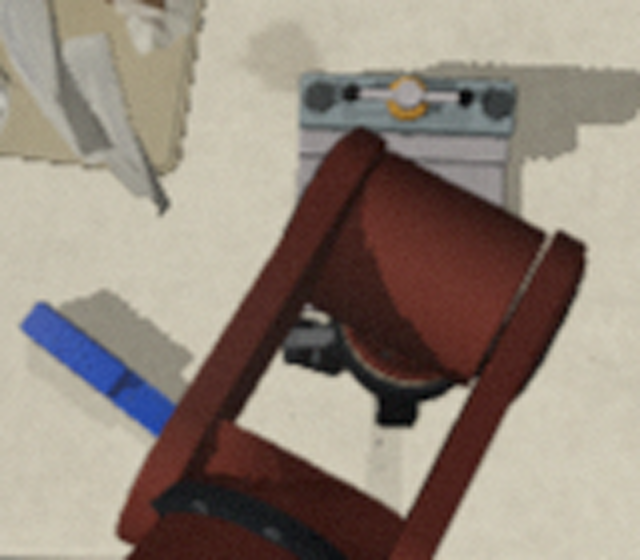

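The gauge is held straight. The press front edge runs from (237,247) to (390,245) in the wrist view; I'll measure it.

```bash
python3 - <<'E'
from h import *
w=cv2.imread('pics/w8.png'); cv2.imwrite('pics/w8c.png',cv2.resize(w[225:325,220:410],None,fx=4.2,fy=4.2,interpolation=cv2.INTER_CUBIC))
E
```

View pics/w8c.png

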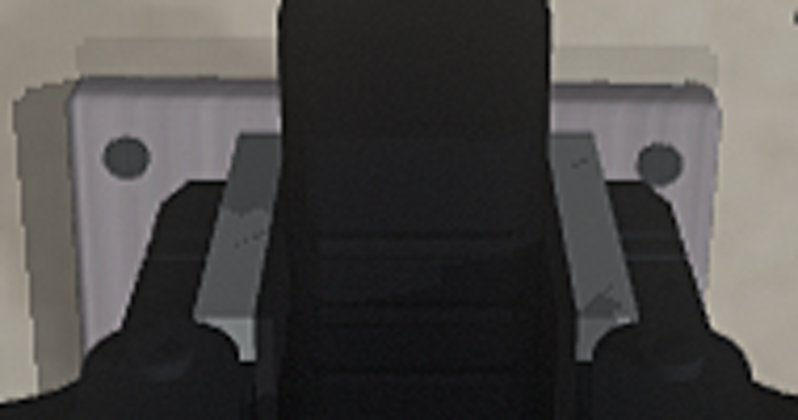

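```bash
python3 - <<'E'
from h import *
import pickle
m=pickle.load(open('w8.pkl','rb')); c=lambda x,y:(220+x/4.2,225+y/4.2)
a=onz(m,c(70,98),14);b=onz(m,c(719,104),14)
s1=onz(m,c(127,157),15);s2=onz(m,c(660,164),15)
a0=onz(m,c(78,79),0);b0=onz(m,c(712,87),0)
for p,q in((a,b),(s1,s2),(a0,b0)): d=q-p; print(p,q,np.linalg.norm(d),'yaw',np.arctan2(-d[0],d[1]),(p+q)/2)
# gauge handle rear in view: corners (290,198)-(350,198) top
print(onz(m,(319.5,198.5),122+27.5+34), m['extrinsics'])
mt=camera_model('top')
c=lambda x,y:(240+x/4,130+y/4)
print('crosshead',[onz(mt,c(*p),100) for p in((302,72),(517,76),(302,130),(513,135))])
E
```

```text
[ 537.14214431 -237.33194081   14.        ] [ 538.61856761 -100.20007761   14.        ] 137.13981089008865 yaw -0.01076603368294732 [ 537.88035596 -168.76600921   14.        ]
[ 550.48569027 -225.92275313   15.        ] [ 552.22524406 -112.13830798   15.        ] 113.79774165119615 yaw -0.01528696017501184 [ 551.35546716 -169.03053056   15.        ]
[ 539.15472914 -238.77417078    0.        ] [541.16963718 -98.83890591   0.        ] 139.94977031064764 yaw -0.014397863242389834 [ 540.16218316 -168.80653834    0.        ]
[ 438.29203182 -164.58007231  183.5       ] [[ 1.19572555e-04  9.50127553e-01  3.11861536e-01  4.02084776e+02]
 [ 9.99999451e-01 -4.38218228e-04  9.51674668e-04 -1.65033815e+02]
 [ 1.04087573e-03  3.11861252e-01 -9.50127084e-01  3.00124897e+02]
 [ 0.00000000e+00  0.00000000e+00  0.00000000e+00  1.00000000e+00]]
crosshead [array([ 675.75366992, -101.42265779,  100.        ]), array([ 677.42940024, -237.71803668,  100.        ]), array([ 637.82325419, -102.63593311,  100.        ]), array([ 638.72783836, -235.56257473,  100.        ])]
```

>>> {"method": "move_arm", "body": {"motion": [{"dx":-8,"dy":-2,"dz":20,"rx":0,"ry":0,"rz":0.013},{"dx":-8,"dy":-2.5,"dz":30,"rx":0,"ry":0,"rz":0},{"dx":0,"dy":0,"dz":30,"rx":0,"ry":0,"rz":0},{"dx":0,"dy":0,"dz":25,"rx":0,"ry":0,"rz":0},{"dx":0,"dy":0,"dz":15,"rx":0,"ry":0,"rz":0},{"dx":0,"dy":0,"dz":5,"rx":0,"ry":0,"rz":0},{"dx":0,"dy":0,"dz":0,"rx":0,"ry":0,"rz":0},{"dx":0,"dy":0,"dz":0,"rx":0,"ry":0,"rz":0}]}}

```text
time_s: 11.28
tcp_pos: [500.3, -170.6, -1.2]
tcp_rot: [0.006, 1.0, -0.001, 0.001]
contact_force: [0.3, 0.9, -1.2]
finger_gap: 0.271
```

```bash
python3 snap.py w9;  python3 - <<'E'
from h import *
t=get_image('top'); s=get_image('scene')
cv2.imwrite('pics/t9.png',cv2.resize(t[130:270,280:400],None,fx=4,fy=4,interpolation=cv2.INTER_CUBIC))
cv2.imwrite('pics/s9.png',cv2.resize(s[150:250,280:420],None,fx=5.5,fy=5.5,interpolation=cv2.INTER_CUBIC))
E
```

```text
11.275 [ 500.26384382 -170.55840276   -1.21444411] 3.1287777898865734 [ 0.33680278  0.92097852 -1.19764716] [ 0.0021101  -0.00107711 -0.99999719] 0.2712225221996086
```

View pics/t9.png

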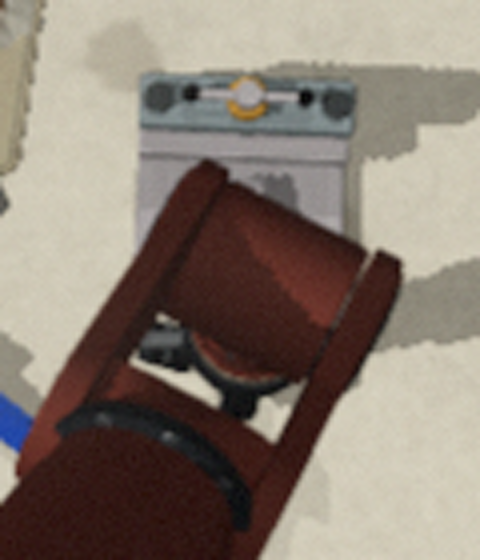

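View pics/s9.png

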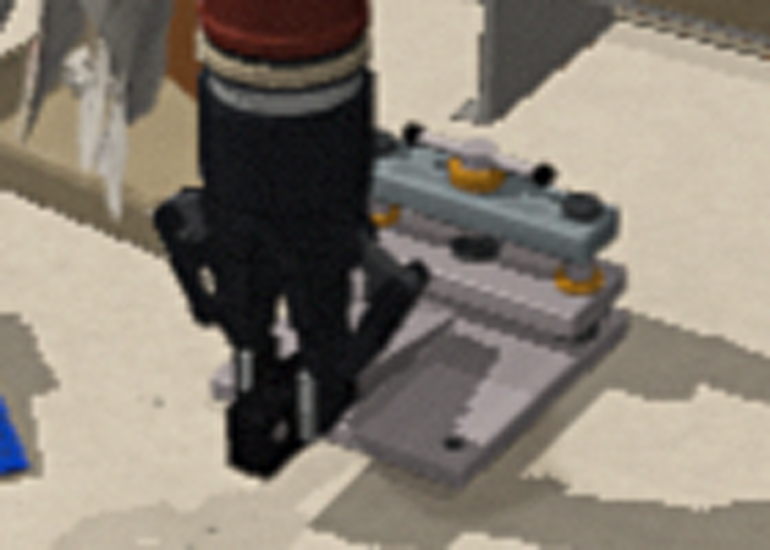

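>>> {"method": "move_arm", "body": {"motion": [{"dx":0,"dy":1,"dz":5,"rx":0,"ry":0,"rz":0},{"dx":0,"dy":0,"dz":3,"rx":0,"ry":0,"rz":0},{"dx":0,"dy":0,"dz":0,"rx":0,"ry":0,"rz":0},{"dx":0,"dy":0,"dz":0,"rx":0,"ry":0,"rz":0}]}}

```text
time_s: 11.92
tcp_pos: [499.1, -169.0, -10.5]
tcp_rot: [0.006, 1.0, 0.0, -0.0]
contact_force: [-0.3, 0.1, -1.3]
finger_gap: 0.272
```

>>> {"method": "move_arm", "body": {"motion": [{"dx":0,"dy":0,"dz":1,"rx":0,"ry":0,"rz":0},{"dx":0,"dy":0,"dz":0,"rx":0,"ry":0,"rz":0}]}}

```text
time_s: 12.18
tcp_pos: [499.2, -169.1, -11.4]
tcp_rot: [0.006, 1.0, 0.0, -0.0]
contact_force: [0.3, -0.1, -1.4]
finger_gap: 0.272
```

>>> {"method": "move_arm", "body": {"motion": [{"dx":0,"dy":0,"dz":1,"rx":0,"ry":0,"rz":0},{"dx":0,"dy":0,"dz":0,"rx":0,"ry":0,"rz":0}]}}

```text
time_s: 12.42
tcp_pos: [499.1, -169.0, -12.5]
tcp_rot: [0.006, 1.0, 0.0, -0.0]
contact_force: [0.3, -0.5, -1.1]
finger_gap: 0.271
```

>>> {"method": "move_arm", "body": {"motion": [{"dx":0,"dy":0,"dz":0.7,"rx":0,"ry":0,"rz":0},{"dx":0,"dy":0,"dz":0,"rx":0,"ry":0,"rz":0}]}}

```text
time_s: 12.68
tcp_pos: [499.3, -169.1, -13.0]
tcp_rot: [0.006, 1.0, -0.0, 0.0]
contact_force: [-0.7, 0.5, -1.1]
finger_gap: 0.272
```

>>> {"method": "move_arm", "body": {"motion": [{"dx":0,"dy":0,"dz":0.5,"rx":0,"ry":0,"rz":0},{"dx":0,"dy":0,"dz":0,"rx":0,"ry":0,"rz":0}]}}

```text
time_s: 12.92
tcp_pos: [499.2, -169.1, -13.1]
tcp_rot: [0.006, 1.0, -0.0, -0.0]
contact_force: [-2.4, 1.1, 5.9]
finger_gap: 0.273
```

Contact with the bed is at TCP z ≈ -13.1. I'll ease off slightly and begin to slide.

>>> {"method": "move_arm", "body": {"motion": [{"dx":0,"dy":0,"dz":-0.3,"rx":0,"ry":0,"rz":0},{"dx":-4,"dy":0,"dz":0,"rx":0,"ry":0,"rz":0},{"dx":-4,"dy":0,"dz":0,"rx":0,"ry":0,"rz":0},{"dx":-4,"dy":0,"dz":0,"rx":0,"ry":0,"rz":0},{"dx":0,"dy":0,"dz":0,"rx":0,"ry":0,"rz":0},{"dx":0,"dy":0,"dz":0,"rx":0,"ry":0,"rz":0}]}}

```text
time_s: 13.68
tcp_pos: [511.4, -169.5, -13.1]
tcp_rot: [0.006, 1.0, -0.0, 0.0]
contact_force: [-2.5, -0.8, 4.0]
finger_gap: 0.274
```

```bash
python3 snap.py w10;  python3 - <<'E'
from h import *
s=get_image('scene')
cv2.imwrite('pics/s10.png',cv2.resize(s[150:250,280:420],None,fx=5.5,fy=5.5,interpolation=cv2.INTER_CUBIC))
E
```

```text
13.675 [ 511.42979522 -169.45782124  -13.05582013] 3.1288474841707545 [-2.52312422 -0.80773797  3.99900135] [ 4.31480698e-04 -4.37645115e-04 -9.99999811e-01] 0.2741882142188522
```

View pics/s10.png

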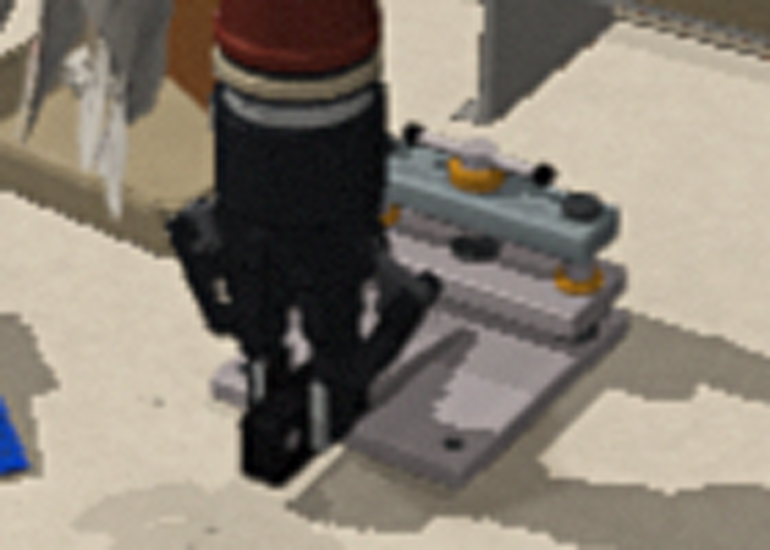

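View pics/w10.png

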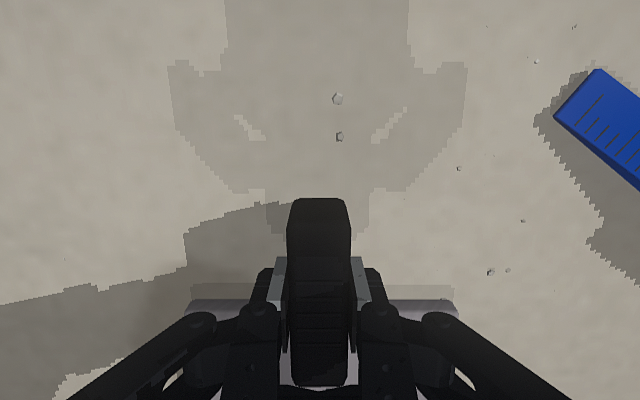

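>>> {"method": "move_arm", "body": {"motion": [{"dx":0,"dy":0,"dz":-0.2,"rx":0,"ry":0,"rz":0},{"dx":-3,"dy":0,"dz":0,"rx":0,"ry":0,"rz":0},{"dx":-3,"dy":0,"dz":0,"rx":0,"ry":0,"rz":0},{"dx":-3,"dy":0,"dz":0,"rx":0,"ry":0,"rz":0},{"dx":0,"dy":0,"dz":0,"rx":0,"ry":0,"rz":0}]}}

```text
time_s: 14.4
tcp_pos: [519.6, -169.2, -13.0]
tcp_rot: [0.006, 1.0, 0.0, -0.001]
contact_force: [-4.3, -0.6, 6.6]
finger_gap: 0.273
```

>>> {"method": "move_arm", "body": {"motion": [{"dx":-2,"dy":0,"dz":0,"rx":0,"ry":0,"rz":0},{"dx":-2,"dy":0,"dz":0,"rx":0,"ry":0,"rz":0},{"dx":0,"dy":0,"dz":0,"rx":0,"ry":0,"rz":0}]}}

```text
time_s: 14.78
tcp_pos: [523.3, -169.2, -13.0]
tcp_rot: [0.006, 1.0, 0.0, -0.001]
contact_force: [-5.5, 0.4, 6.9]
finger_gap: 0.273
```

>>> {"method": "move_arm", "body": {"motion": [{"dx":-2,"dy":0,"dz":0,"rx":0,"ry":0,"rz":0},{"dx":-2,"dy":0,"dz":0,"rx":0,"ry":0,"rz":0},{"dx":0,"dy":0,"dz":0,"rx":0,"ry":0,"rz":0}]}}

```text
time_s: 15.15
tcp_pos: [527.3, -169.2, -13.0]
tcp_rot: [0.006, 1.0, 0.0, -0.001]
contact_force: [-5.0, -0.2, 7.4]
finger_gap: 0.272
```

Bed pressure is up to about 8 N. I'll ease up to separate drag from touch.

>>> {"method": "move_arm", "body": {"motion": [{"dx":0,"dy":0,"dz":-0.5,"rx":0,"ry":0,"rz":0},{"dx":0,"dy":0,"dz":0,"rx":0,"ry":0,"rz":0}]}}

```text
time_s: 15.4
tcp_pos: [527.9, -169.2, -13.0]
tcp_rot: [0.006, 1.0, 0.0, -0.0]
contact_force: [-2.0, -0.4, 1.9]
finger_gap: 0.274
```

>>> {"method": "move_arm", "body": {"motion": [{"dx":-1.5,"dy":0,"dz":0,"rx":0,"ry":0,"rz":0},{"dx":0,"dy":0,"dz":0,"rx":0,"ry":0,"rz":0}]}}

```text
time_s: 15.65
tcp_pos: [530.1, -169.3, -13.0]
tcp_rot: [0.006, 1.0, 0.0, 0.0]
contact_force: [0.1, -0.1, -3.0]
finger_gap: 0.273
```

>>> {"method": "move_arm", "body": {"motion": [{"dx":-1.5,"dy":0,"dz":0,"rx":0,"ry":0,"rz":0},{"dx":0,"dy":0,"dz":0,"rx":0,"ry":0,"rz":0}]}}

```text
time_s: 15.9
tcp_pos: [531.4, -169.4, -12.8]
tcp_rot: [0.006, 1.0, 0.0, 0.0]
contact_force: [-0.0, -0.2, -1.3]
finger_gap: 0.277
```

>>> {"method": "move_arm", "body": {"motion": [{"dx":-1.5,"dy":0,"dz":0,"rx":0,"ry":0,"rz":0},{"dx":0,"dy":0,"dz":0,"rx":0,"ry":0,"rz":0}]}}

```text
time_s: 16.15
tcp_pos: [532.9, -169.5, -12.6]
tcp_rot: [0.006, 1.0, -0.0, 0.0]
contact_force: [-0.1, -0.3, -1.2]
finger_gap: 0.273
```

>>> {"method": "move_arm", "body": {"motion": [{"dx":-1.5,"dy":0,"dz":0,"rx":0,"ry":0,"rz":0},{"dx":0,"dy":0,"dz":0,"rx":0,"ry":0,"rz":0}]}}

```text
time_s: 16.4
tcp_pos: [534.4, -169.5, -12.5]
tcp_rot: [0.006, 1.0, -0.0, 0.0]
contact_force: [0.2, -0.4, -0.9]
finger_gap: 0.277
```

>>> {"method": "move_arm", "body": {"motion": [{"dx":-1.5,"dy":0,"dz":0.3,"rx":0,"ry":0,"rz":0},{"dx":0,"dy":0,"dz":0,"rx":0,"ry":0,"rz":0}]}}

```text
time_s: 16.65
tcp_pos: [535.9, -169.5, -12.9]
tcp_rot: [0.006, 1.0, -0.0, 0.0]
contact_force: [-0.1, -0.3, -1.2]
finger_gap: 0.276
```

>>> {"method": "move_arm", "body": {"motion": [{"dx":-1.5,"dy":0,"dz":0,"rx":0,"ry":0,"rz":0},{"dx":0,"dy":0,"dz":0,"rx":0,"ry":0,"rz":0}]}}

```text
time_s: 16.9
tcp_pos: [537.4, -169.6, -12.9]
tcp_rot: [0.006, 1.0, -0.0, 0.0]
contact_force: [0.4, 0.8, -0.2]
finger_gap: 0.273
```

>>> {"method": "move_arm", "body": {"motion": [{"dx":-1.5,"dy":0,"dz":0,"rx":0,"ry":0,"rz":0},{"dx":0,"dy":0,"dz":0,"rx":0,"ry":0,"rz":0}]}}

```text
time_s: 17.15
tcp_pos: [538.9, -169.6, -12.9]
tcp_rot: [0.006, 1.0, -0.0, 0.0]
contact_force: [0.1, 0.4, -1.1]
finger_gap: 0.268
```

>>> {"method": "move_arm", "body": {"motion": [{"dx":-1.5,"dy":0,"dz":0,"rx":0,"ry":0,"rz":0},{"dx":0,"dy":0,"dz":0,"rx":0,"ry":0,"rz":0}]}}

```text
time_s: 17.4
tcp_pos: [540.4, -169.6, -12.9]
tcp_rot: [0.006, 1.0, -0.0, 0.0]
contact_force: [-0.0, -0.6, -1.6]
finger_gap: 0.276
```

>>> {"method": "move_arm", "body": {"motion": [{"dx":-1.5,"dy":0,"dz":0,"rx":0,"ry":0,"rz":0},{"dx":0,"dy":0,"dz":0,"rx":0,"ry":0,"rz":0}]}}

```text
time_s: 17.65
tcp_pos: [541.9, -169.6, -12.9]
tcp_rot: [0.006, 1.0, -0.0, 0.0]
contact_force: [-0.6, -0.1, -1.2]
finger_gap: 0.274
```

>>> {"method": "move_arm", "body": {"motion": [{"dx":-1.5,"dy":0,"dz":0,"rx":0,"ry":0,"rz":0},{"dx":0,"dy":0,"dz":0,"rx":0,"ry":0,"rz":0}]}}

```text
time_s: 17.9
tcp_pos: [543.4, -169.7, -12.9]
tcp_rot: [0.006, 1.0, -0.0, 0.0]
contact_force: [-0.7, -0.0, -0.9]
finger_gap: 0.271
```

>>> {"method": "move_arm", "body": {"motion": [{"dx":-1.5,"dy":0,"dz":0,"rx":0,"ry":0,"rz":0},{"dx":0,"dy":0,"dz":0,"rx":0,"ry":0,"rz":0}]}}

```text
time_s: 18.15
tcp_pos: [544.9, -169.7, -12.9]
tcp_rot: [0.006, 1.0, -0.0, 0.0]
contact_force: [-0.1, 0.4, -1.4]
finger_gap: 0.27
```

```bash
python3 - <<'E'
from h import *
o=observe(); print(o['tcp_pos'],o['contact_force'])
s=get_image('scene')
cv2.imwrite('pics/s11.png',cv2.resize(s[150:250,280:420],None,fx=5.5,fy=5.5,interpolation=cv2.INTER_CUBIC))
E
```

```text
[ 544.85985811 -169.6535261   -12.89344883] [-0.14619371  0.35485752 -1.42119078]
```

View pics/s11.png

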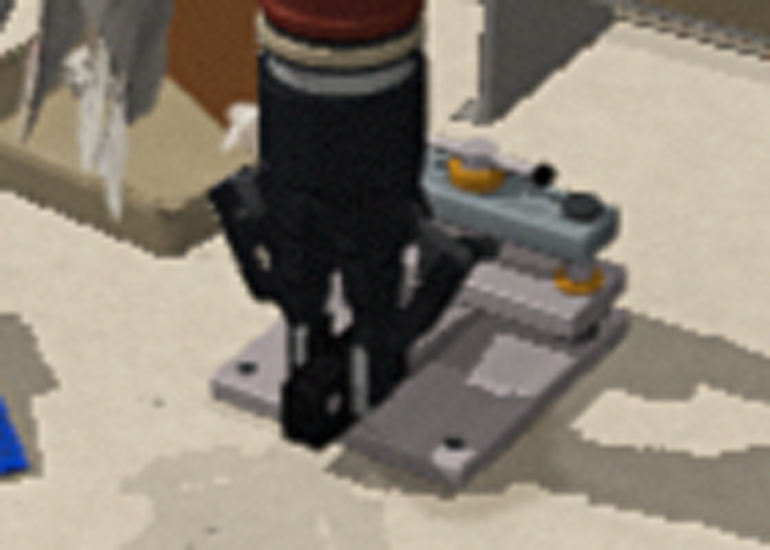

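The platen's lower edge is unchanged at (570,335) and the gauge is straight. I'll keep going.

>>> {"method": "move_arm", "body": {"motion": [{"dx":-1.5,"dy":0,"dz":0,"rx":0,"ry":0,"rz":0},{"dx":0,"dy":0,"dz":0,"rx":0,"ry":0,"rz":0}]}}

```text
time_s: 18.45
tcp_pos: [546.4, -169.7, -12.9]
tcp_rot: [0.006, 1.0, -0.0, 0.0]
contact_force: [-0.1, 0.1, -0.9]
finger_gap: 0.276
```

>>> {"method": "move_arm", "body": {"motion": [{"dx":-1.5,"dy":0,"dz":0,"rx":0,"ry":0,"rz":0},{"dx":0,"dy":0,"dz":0,"rx":0,"ry":0,"rz":0}]}}

```text
time_s: 18.7
tcp_pos: [547.9, -169.7, -12.9]
tcp_rot: [0.006, 1.0, -0.0, 0.0]
contact_force: [-0.3, 0.9, -1.2]
finger_gap: 0.279
```

>>> {"method": "move_arm", "body": {"motion": [{"dx":-1.5,"dy":0,"dz":0,"rx":0,"ry":0,"rz":0},{"dx":0,"dy":0,"dz":0,"rx":0,"ry":0,"rz":0}]}}

```text
time_s: 18.95
tcp_pos: [549.4, -169.7, -12.9]
tcp_rot: [0.006, 1.0, -0.0, 0.0]
contact_force: [0.4, -0.6, -1.1]
finger_gap: 0.267
```

>>> {"method": "move_arm", "body": {"motion": [{"dx":-1.5,"dy":0,"dz":0,"rx":0,"ry":0,"rz":0},{"dx":0,"dy":0,"dz":0,"rx":0,"ry":0,"rz":0}]}}

```text
time_s: 19.2
tcp_pos: [550.9, -169.7, -12.9]
tcp_rot: [0.006, 1.0, -0.0, 0.0]
contact_force: [0.6, -0.9, -1.9]
finger_gap: 0.273
```

>>> {"method": "move_arm", "body": {"motion": [{"dx":-1.5,"dy":0,"dz":0,"rx":0,"ry":0,"rz":0},{"dx":0,"dy":0,"dz":0,"rx":0,"ry":0,"rz":0}]}}

```text
time_s: 19.45
tcp_pos: [552.4, -169.8, -12.9]
tcp_rot: [0.006, 1.0, -0.0, 0.0]
contact_force: [-0.4, -0.6, -0.8]
finger_gap: 0.273
```

>>> {"method": "move_arm", "body": {"motion": [{"dx":-1.5,"dy":0,"dz":0,"rx":0,"ry":0,"rz":0},{"dx":0,"dy":0,"dz":0,"rx":0,"ry":0,"rz":0}]}}

```text
time_s: 19.7
tcp_pos: [553.9, -169.8, -12.9]
tcp_rot: [0.006, 1.0, -0.0, 0.0]
contact_force: [-0.3, 0.2, -0.0]
finger_gap: 0.272
```

>>> {"method": "move_arm", "body": {"motion": [{"dx":-1.5,"dy":0,"dz":0,"rx":0,"ry":0,"rz":0},{"dx":0,"dy":0,"dz":0,"rx":0,"ry":0,"rz":0}]}}

```text
time_s: 19.95
tcp_pos: [555.4, -169.8, -12.9]
tcp_rot: [0.006, 1.0, -0.0, 0.0]
contact_force: [-0.1, -0.3, -1.5]
finger_gap: 0.273
```

>>> {"method": "move_arm", "body": {"motion": [{"dx":-1.5,"dy":0,"dz":0,"rx":0,"ry":0,"rz":0},{"dx":0,"dy":0,"dz":0,"rx":0,"ry":0,"rz":0}]}}

```text
time_s: 20.2
tcp_pos: [556.8, -169.8, -12.9]
tcp_rot: [0.006, 1.0, -0.0, 0.0]
contact_force: [-0.6, -0.4, -0.5]
finger_gap: 0.273
```

>>> {"method": "move_arm", "body": {"motion": [{"dx":-1,"dy":0,"dz":0,"rx":0,"ry":0,"rz":0},{"dx":0,"dy":0,"dz":0,"rx":0,"ry":0,"rz":0}]}}

```text
time_s: 20.45
tcp_pos: [557.2, -169.7, -13.0]
tcp_rot: [0.006, 1.0, 0.0, -0.001]
contact_force: [-2.0, 0.5, -0.1]
finger_gap: 0.271
```

>>> {"method": "move_arm", "body": {"motion": [{"dx":-1,"dy":0,"dz":0,"rx":0,"ry":0,"rz":0},{"dx":0,"dy":0,"dz":0,"rx":0,"ry":0,"rz":0}]}}

```text
time_s: 20.7
tcp_pos: [557.4, -169.7, -13.0]
tcp_rot: [0.006, 1.0, 0.0, -0.001]
contact_force: [-4.2, -0.6, 2.6]
finger_gap: 0.274
```

>>> {"method": "move_arm", "body": {"motion": [{"dx":-1,"dy":0,"dz":0,"rx":0,"ry":0,"rz":0},{"dx":0,"dy":0,"dz":0,"rx":0,"ry":0,"rz":0}]}}

```text
time_s: 20.95
tcp_pos: [557.5, -169.7, -13.0]
tcp_rot: [0.006, 1.0, 0.0, -0.002]
contact_force: [-6.8, -0.2, 4.1]
finger_gap: 0.27
```

The gauge stopped at 557.5 while the push rose from 0.6 to 6.8 N, so this is the touch. I'll ease off the push, look, and let go.

>>> {"method": "move_arm", "body": {"motion": [{"dx":1.5,"dy":0,"dz":0,"rx":0,"ry":0,"rz":0},{"dx":0,"dy":0,"dz":0,"rx":0,"ry":0,"rz":0}]}}

```text
time_s: 21.2
tcp_pos: [557.7, -169.7, -13.0]
tcp_rot: [0.006, 1.0, 0.0, -0.0]
contact_force: [-4.1, 0.5, 2.2]
finger_gap: 0.274
```

```bash
python3 - <<'E'
from h import *
o=observe(); print(o['tcp_pos'],o['contact_force'])
s=get_image('scene')
cv2.imwrite('pics/s12.png',cv2.resize(s[150:250,280:420],None,fx=5.5,fy=5.5,interpolation=cv2.INTER_CUBIC))
E
```

```text
[ 557.68622708 -169.70383552  -13.00437342] [-4.09075026  0.53312472  2.24525701]
```

View pics/s12.png

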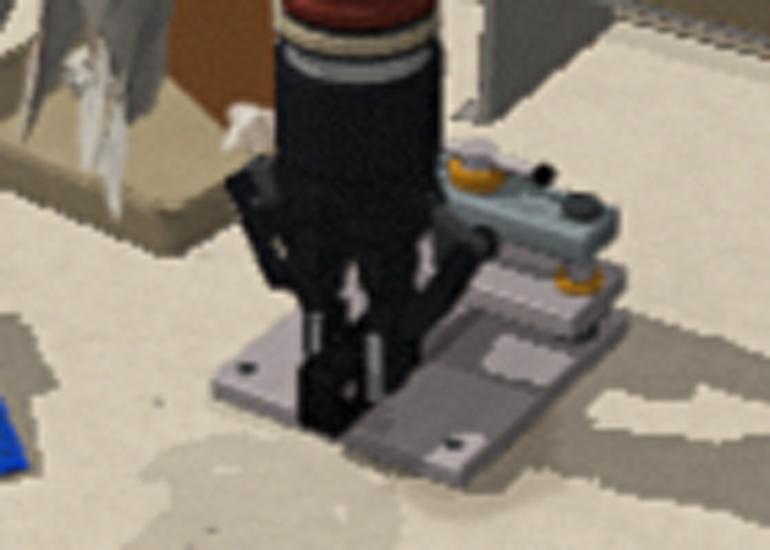

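>>> {"method": "move_arm", "body": {"motion": [{"dx":1,"dy":0,"dz":0,"rx":0,"ry":0,"rz":0},{"dx":0,"dy":0,"dz":0,"rx":0,"ry":0,"rz":0}]}}

```text
time_s: 21.5
tcp_pos: [557.7, -169.8, -13.0]
tcp_rot: [0.006, 1.0, -0.0, 0.001]
contact_force: [0.0, 0.5, -1.7]
finger_gap: 0.273
```

>>> {"method": "move_arm", "body": {"claw": 0.35, "motion": [{"dx":0,"dy":0,"dz":0,"rx":0,"ry":0,"rz":0},{"dx":0,"dy":0,"dz":0,"rx":0,"ry":0,"rz":0},{"dx":0,"dy":0,"dz":0,"rx":0,"ry":0,"rz":0},{"dx":0,"dy":0,"dz":0,"rx":0,"ry":0,"rz":0}]}}

```text
time_s: 22.0
tcp_pos: [557.4, -169.9, -12.7]
tcp_rot: [0.006, 1.0, -0.0, 0.0]
contact_force: [-0.2, 0.3, 0.2]
finger_gap: 0.65
```

```bash
python3 snap.py w13
```

```text
22.0 [ 557.43909575 -169.88697793  -12.71769999] 3.128764651544199 [-0.24209924  0.3393311   0.23221375] [ 4.92828821e-04 -1.92658348e-04 -9.99999860e-01] 0.6502243504738646
```

View pics/w13.png

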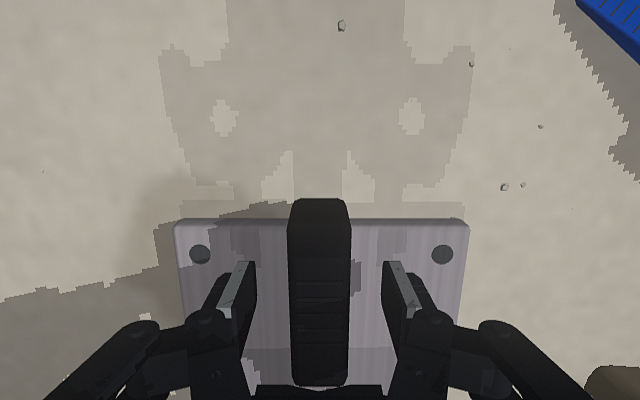

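Released: the handle sits at (319,290), still and square on the bed. I'll lift clear and check.

>>> {"method": "move_arm", "body": {"motion": [{"dx":0,"dy":0,"dz":-10,"rx":0,"ry":0,"rz":0},{"dx":0,"dy":0,"dz":-20,"rx":0,"ry":0,"rz":0},{"dx":0,"dy":0,"dz":-30,"rx":0,"ry":0,"rz":0},{"dx":0,"dy":0,"dz":-40,"rx":0,"ry":0,"rz":0},{"dx":0,"dy":0,"dz":-45,"rx":0,"ry":0,"rz":0},{"dx":40,"dy":0,"dz":-45,"rx":0,"ry":0,"rz":0},{"dx":50,"dy":0,"dz":-45,"rx":0,"ry":0,"rz":0},{"dx":50,"dy":0,"dz":0,"rx":0,"ry":0,"rz":0},{"dx":0,"dy":0,"dz":0,"rx":0,"ry":0,"rz":0},{"dx":0,"dy":0,"dz":0,"rx":0,"ry":0,"rz":0}]}}

```text
time_s: 23.3
tcp_pos: [421.5, -168.4, 220.2]
tcp_rot: [0.007, 1.0, -0.001, 0.001]
contact_force: [0.2, 0.4, 0.0]
finger_gap: 0.651
```

```bash
python3 snap.py w14;  python3 - <<'E'
from h import *
t=get_image('top'); s=get_image('scene')
cv2.imwrite('pics/t14.png',cv2.resize(t[130:270,280:400],None,fx=4,fy=4,interpolation=cv2.INTER_CUBIC))
cv2.imwrite('pics/s14.png',cv2.resize(s[150:250,280:420],None,fx=5.5,fy=5.5,interpolation=cv2.INTER_CUBIC))
s0=cv2.imread('pics/scene0.png')
cv2.imwrite('pics/s14d.png',np.vstack([cv2.resize(q[165:240,315:400],None,fx=6,fy=4*1,interpolation=cv2.INTER_CUBIC) for q in (s0,s)]))
E
```

```text
23.3 [ 421.46677953 -168.35963287  220.24141759] 3.1288822136508347 [0.24240989 0.43776084 0.03213181] [ 0.00279383 -0.00132235 -0.99999522] 0.6514700559813844
```

View pics/w14.png

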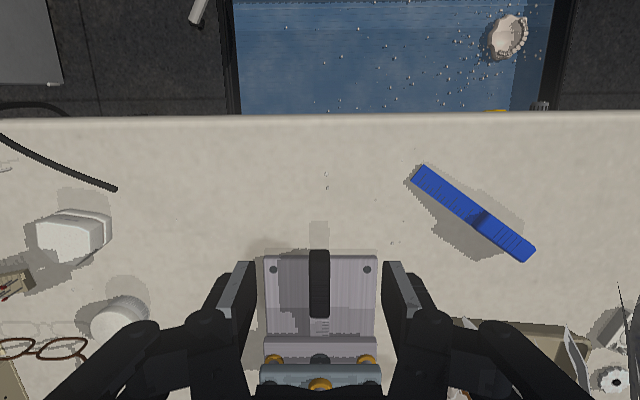

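View pics/s14.png

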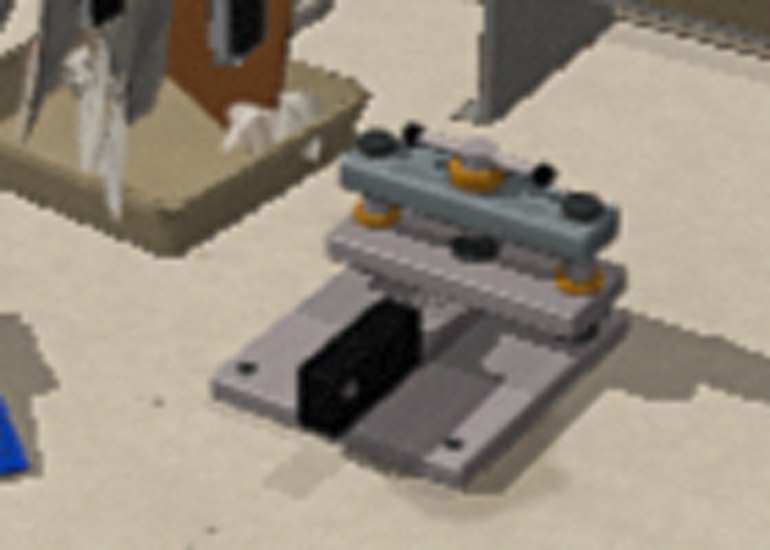

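View pics/t14.png

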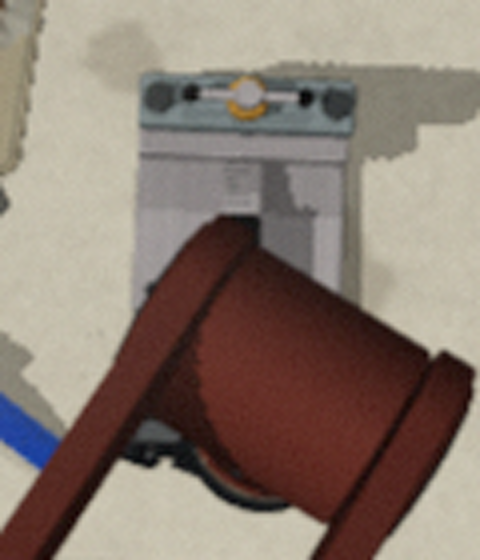

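View pics/s14d.png

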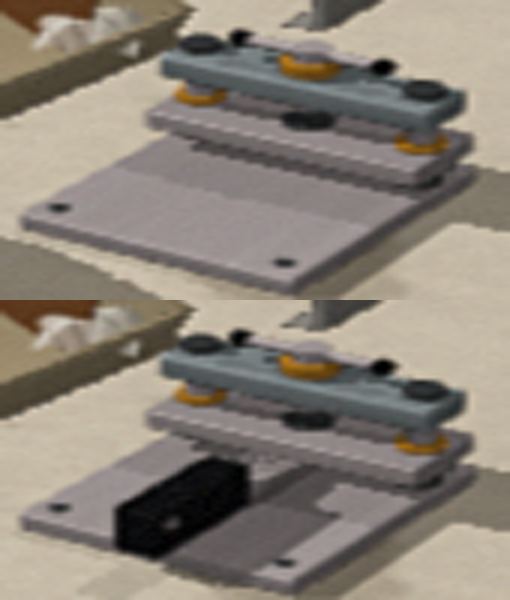

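```bash
python3 - <<'E'
from h import *
import pickle
im=cv2.imread('pics/w14.png'); m=pickle.load(open('w14.pkl','rb'))
cv2.imwrite('pics/w14c.png',cv2.resize(im[240:370,255:385],None,fx=4.5,fy=4.5,interpolation=cv2.INTER_CUBIC))
g=im.max(2); mk=np.zeros_like(g); mk[240:322,305:335]=(g[240:322,305:335]<60)*255
n,l,st,ct=cv2.connectedComponentsWithStats(mk); i=1+st[1:,4].argmax(); pts=np.argwhere(l==i)[:,::-1]
r=cv2.minAreaRect(np.array([onz(m,p,48)[:2] for p in pts],np.float32)); print(r)
E
```

```text
((552.6231079101562, -170.65309143066406), (23.240896224975586, 86.03623962402344), 89.20114135742188)
```

View pics/w14c.png

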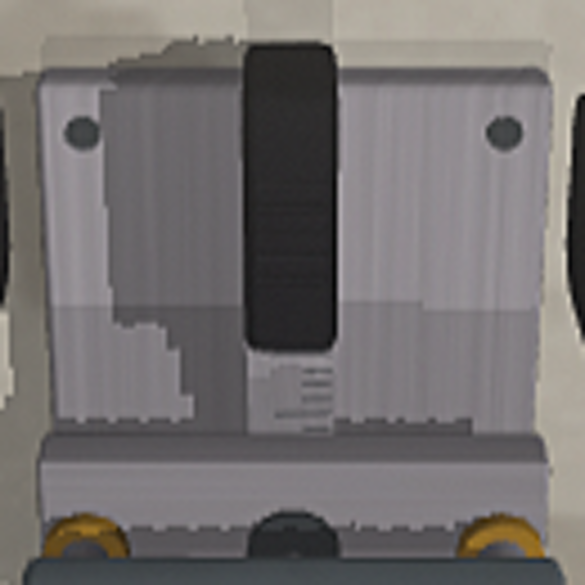

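```bash
python3 -c "
from station import *
print(sign_off())"
```

```text
the job is handed in; nothing more can be done
None
```

The black-handled taper gauge is in the gap, let go, just touching the platen, and the job is handed in (about 23 s of the 58 s used).

**What I did:** I gripped it by the handle at 40 N, carried it to the press and slid it in along the bed in 1–1.5 mm steps. It stopped when the push rose from about 0.6 N to 6.8 N with no further travel. I eased the push back to zero before opening the jaws and lifting clear.

**Last checks:**

| Check | Found | Allowed |
|---|---|---|
| Tip beyond the platen's lip | about 42 mm | 10 to 55 mm |
| Off the middle | about 1–2 mm | 25 mm |
| Off square | a few mrad | 0.2 rad |

- **Platen:** it looks the same in the before and after scene pictures.
- **Other things:** the model pair, jar and blue look-alike appear untouched. The plaster cast was not checked afterwards, but the arm stayed clear of it.
- **Not measured directly:** I took the touch from the force, and the platen height only by comparing pictures, so neither the clearance at the lip nor any platen lift has a number.

**What disagreed:**
- **Fingertip position:** the fingertips are about 38 mm short of the stated TCP. My first grasp therefore closed in the air above the handle without touching it. I worked out the offset from the scene and wrist views and regrasped with the TCP reading about -27 mm.
- **Bed pressure:** early in the slide the gauge pressed on the bed with up to about 8 N (5 N of drag), so I raised it slightly before going on.
- **First move call:** it was refused because each row needs all six numbers.

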